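# Nip up the loose coach screw of the changing table's safety rail

### The job

The bare hex-headed coach screw in one foot of the changing table's safety rail has worked loose. Put the ratchet ring spanner over its head and swing the handle back and forth, clockwise to drive and back to slip, until the screw is home on its washer and nipped up to about 0.8 newton metres; stop there, because the ash crushes at about 1.3. Then take the spanner off and lay it flat on the table top clear of the rail's feet, leaving everything else as it stands.

Things in the scene. Friction and masses are not known exactly. Their poses are not given: they have to be found in the camera images.
- spanner: Steel ratchet ring spanner with black grip, 0.3 kg, lying flat, right way up for tightening. Origin on the ring axis at the head's underside; z up, +x along the handle away from the ring. Head round, 47 mm across, 14 mm thick; shank 14 mm wide, 9 thick, mid-height 7, x = 21 to 91 mm; grip 20 mm wide, 14 thick, x = 85 to 175 mm. Clockwise from above it drives; turned back it slips.
- spanner_grip (a point): A good place to hold the spanner: on the grip, 115 mm from the ring axis, 7 mm above the underside; 20 mm wide there across the spanner's y. Axes as the spanner's.
- ring: The ratcheting hex ring in the spanner's head, open right through. Origin on its axis at the head's underside; z up; turns about z. Hex hole 20 mm across flats, a flat facing its +x and every 60 degrees. On the return it clicks every 15 degrees, drag under 0.1 N m; with 9 degrees of play, up to 24 degrees of a driving stroke are idle. To lift it off, first ease the handle back some 10 degrees.
- screw: The loose coach screw: bare steel hex head 19 mm across flats, 9 mm high (top 2 mm chamfered), vertical, pitch 5 mm. Origin at the centre of the head's underside; z up; a flat faces its +x and every 60 degrees. Clockwise from above drives it down. It starts 1.8 to 2.7 mm proud of its washer, 0.36 to 0.55 turn (2.3 to 3.4 rad) from home. It turns stiffly, at about 0.4 N m, until home.
- screw_seat (a point): Centre of the underside of the loose screw's head (the screw's origin and axes). Once the head meets the washer the torque rises by about 3 N m per radian: 0.8 N m comes about 0.14 rad after first touch; beyond about 1.3 N m (0.3 rad) the ash crushes. Height readings are too coarse to tell: feel for it.
- washer_top (a point): Centre of the top of the 40 mm steel washer under the loose screw, 30.5 mm above the table; the spanner's head rests on it when fully down over the screw. Axes are the foot's: x along the rail, the rail's board on its +y side.
- rail: The ash safety rail, fixed: 440 mm long along its x, 18 mm thick, 112 mm high; origin under its centre. Two ash foot blocks (64 mm along the rail, 52 mm deep, 28 mm high) stand against its -y side, their screws 35 mm from the rail's mid-plane, 55 mm either side of its middle; the loose screw may be in either.
- foot_capped: The foot whose screw is tight and wears its white domed cap (33 mm across, its top 45 mm above the table): leave it alone. Origin under the block's centre, below the cap's axis.
- tin: Bystander: closed aluminium tin, 75 mm across, 60 mm high. Origin under its centre.
- spoon: Bystander: pale silicone spoon, 145 mm long, 10 mm high. Origin about its middle, underneath.
- brush: Bystander: grey plastic baby brush, 170 mm long, 48 mm wide, 26 mm high, lying bristles up. Origin about its middle, underneath.
- rattle: Bystander: beech rattle lying on its side, 106 mm long, 40 mm high at the head. Origin about its middle, underneath.
- jar: Bystander: closed white jar, 59 mm across, 45 mm high. Origin under its centre.
- teether: Bystander: beech teething ring lying flat, 68 mm across, 12 mm high. Origin at its centre, underneath.
- cap: Bystander: the loose screw's white domed cap lying on the table, 33 mm across, 14 mm high. Origin under its centre.
Things that resemble listed ones, but are neither listed nor needed, are in the scene too. What is shaped like the part that bears screw but pink or yellow is not meant.

How it is judged:
By the outcome, as a careful person would: the job done as asked, in the order asked, and still so for the second after the job is handed in, with the robot touching nothing.
It also fails if it takes over 72 s, if anything falls off the work surface, if the arm or the gripper's body presses on something with over 40 N, if the wrist force passes 120 N, or if a joint passes its speed limit or range.

### The arm

A 6-joint arm with a two-finger parallel gripper is mounted at the origin on the work surface. World frame = base frame: x ahead of the robot, y to its left, z up, the work surface at z = 0. Lengths are in m, angles in rad, forces in N, time in s.
With the tool pointing down it reaches from about 0.2 to 0.875 m from the base axis. Payload 3.4 kg.
Tool frame: the origin (TCP) lies on the centre line of the jaws, within the pads' length; the fingertips stand 19 mm ahead of it and the grasp point (between the pads) is the TCP; z points along the fingers, y is the direction in which the jaws open and shut (so a half turn about z gives the same grasp; the last joint's range is limited). The gripper opens to 94 mm and grips with 3 to 60 N. Pads are 16 mm wide; open, the fingers measure 119 mm over their backs; the gripper's body (75 mm by 177 mm) begins 78 mm behind the grasp point.
Start: joints at [-1.382, 0.276, 1.505, -0, 1.361, -0.121], TCP at [0.175, -0.548, 0.189] pointing down, gripper open.
Joint ranges: [-2.89, 2.89], [-0.75, 2.08], [0.22, 2.7], [-1.18, 4.32], [0.11, 2.71], [-2.7, 2.7]. Speed limits (rad/s): [2.57, 2.57, 3.14, 3.14, 3.14, 3.14].

### API

Orientations are given as a unit quaternion [x, y, z, w].
In Python, from cell import state, viewer, workorder gives the robot as it stands.
- The arm moves only by the tool step_arm, never from a script. Its argument "deltas" is a list of rows, each an object of numbers: "fingers": the closure in counts, from 0 (fully open) to 255 (shut); "tx", "ty", "tz": the shift along the tool's x, y, z in mm; "turn": the turn about the tool's z in rad. In form: [{"fingers": .., "tx": .., "ty": .., "tz": .., "turn": ..}, ...]. A call has 1 to 8 rows; each row shifts and turns the commanded pose from where the row before left it, along the tool's axes as they then stand; what a row does not reach is not made up. A row lasts 1/8 s, in which the tool goes at most 62.5 mm and 10.7 degrees, less where a joint would pass 70% of its speed; a pose out of reach is approached as far as the arm can. A call is refused whole if a number of a shift passes 62.5 or a number of a turn 0.188, either way. A call with a gripper value outside its range is refused whole. The fingers move at their own pace and stop on an object; the grip force is fixed at half the most. Time passes only in rows, so rows that do not move let the fingers close. It gives the time, the measured TCP pose, the force and the opening at its end, in the units of the state.
- state(): the state, without advancing time (a new reading comes with each control period).
- viewer.get_image(name): name is "scene" or "top"; returns a dict with "img" (400x640x3 uint8, red, green, blue), "range_z" (400x640 float32, m along the optical axis (not along the pixel's ray), 0 where there is no reading), "mtx" (3x3 intrinsics, pixels), "eye" and "attitude" of the camera in the world. Camera axes: x right, y down, z forward; pixel columns grow to the right and rows downward; lengths in m; the calibration is good to about 2 mm. A picture is of the moment at which its call begins.
- workorder.sign_off(): hands the job in, once; it reports no verdict.
The state is a dict: "clock": time; "qpos": joint angles; "joint_vel": joint speeds; "effort": joint torques, N m; "position": TCP position; "tcp_rot": TCP orientation; "contact_force": force on the tool from outside, world axes, zero at the start; "torque": the same for the moment, N m; "finger_gap": finger opening in m.
Only numpy, scipy, OpenCV 4.12 (cv2) and the standard library are available. Lean on these libraries where they do the work, as an engineer would, in place of code of your own. Each camera call takes 0.05 s, during which the arm holds its last target. There are 200 camera calls.

## Working session

There is one attempt and no reset: what is moved stays moved. The work goes in short steps, Python scripts to look and compute and a tool call to move; the robot and the scene stay as the last step left them, time stands still between calls to the robot, and variables do not carry over. Pictures are saved under pics/ and viewed, about 8 in all and at most 12, crops included, and the job is handed in when it is done.

Besides the shell and the picture viewer there is one more tool, called after "Emit:" as name([rows], argument=value, ...), one row to a line, values as JSON. step_arm: Moves the arm, as the interface text tells. Its arguments: {"type":"object","properties":{"deltas":{"type":"array","items":{"type":"object","properties":{"fingers":{"type":"number"},"tx":{"type":"number"},"ty":{"type":"number"},"tz":{"type":"number"},"turn":{"type":"number"}}}}},"required":["deltas"]}

```bash
mkdir -p pics; ls
cat > h.py <<'E'
import numpy as np, cv2, json
from cell import state, viewer, workorder
from scipy.spatial.transform import Rotation as R
def grab(n):
    d=viewer.get_image(n); return d
def rotm(d):
    a=np.array(d["attitude"],float)
    return a if a.shape==(3,3) else R.from_quat(a).as_matrix()
def cloud(d):
    z=d["range_z"]; K=np.array(d["mtx"]); v,u=np.indices(z.shape)
    P=np.stack([(u-K[0,2])/K[0,0]*z,(v-K[1,2])/K[1,1]*z,z],-1)
    W=P@rotm(d).T+np.array(d["eye"]); W[z==0]=np.nan; return W
def save(d,name,crop=None,s=1):
    im=d["img"][:,:,::-1]
    if crop: u0,v0,u1,v1=crop; im=im[v0:v1,u0:u1]
    cv2.imwrite("pics/"+name,cv2.resize(im,None,fx=s,fy=s,interpolation=cv2.INTER_CUBIC))
E
python3 - <<'E'
from h import *
for n in("top","scene"):
    d=grab(n); save(d,n+"0.png",s=1.25); np.savez(n+"0.npz",W=cloud(d),img=d["img"]); print(n,d["eye"],d["attitude"],d["mtx"])
print(state())
E
```

```text
pics
top [ 0.39738579 -0.08517387  0.92636502] [ 0.71201514 -0.69620111  0.06532729 -0.06380278] [[401.11558719   0.         324.19454523]
 [  0.         401.11558719 200.59917075]
 [  0.           0.           1.        ]]
scene [1.05803921 0.37146886 0.84047879] [ 0.37876848  0.8588227  -0.31168177 -0.14769049] [[427.67182802   0.         314.6658643 ]
 [  0.         427.67182802 203.59336532]
 [  0.           0.           1.        ]]
{'clock': 0.1, 'qpos': array([-1.38198856e+00,  2.76533292e-01,  1.50596027e+00, -8.01077721e-06,
        1.36068686e+00, -1.21013211e-01]), 'joint_vel': array([-8.93060316e-05, -1.40159333e-03, -2.07707599e-03,  1.37396119e-03,
        1.03728158e-03, -3.32594679e-03]), 'effort': array([ 1.77559945e-03, -4.05455625e+01, -2.37779385e+01,  7.03295111e-02,
        2.98742973e-02, -5.32481579e-05]), 'position': array([ 0.17519891, -0.54712393,  0.18780881]), 'tcp_rot': array([ 9.88024905e-01,  1.54292439e-01, -3.08198733e-05, -7.93299133e-04]), 'contact_force': array([ 1.65999124,  0.29671182, -0.78570466]), 'torque': array([0.02555752, 0.0535449 , 0.05068221]), 'finger_gap': 0.09380324134331149}
```

View pics/top0.png

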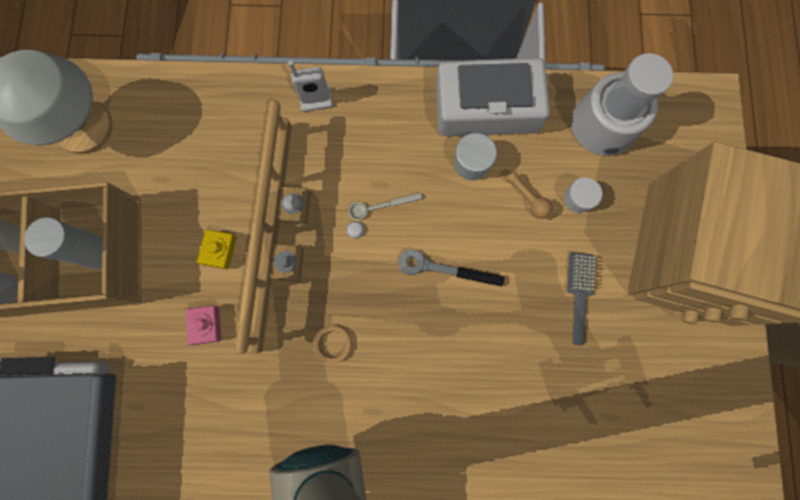

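View pics/scene0.png

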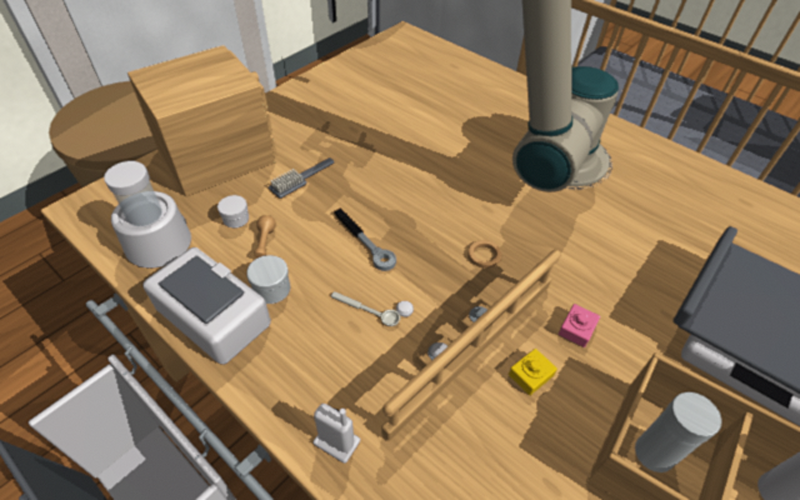

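The top view shows the spanner (ring at about 412,262; grip to 503,279), the rail with its feet at (291,203) and (285,262). The upper one looks capped and the lower one bare. Next I'll measure both and zoom in.

Run:
```python
from h import *
a=np.load("top0.npz");W=a["W"];img=a["img"]
def p(u,v): print((u,v),np.round(W[v,u],4),img[v,u])
for u,v in [(233,162),(228,209),(330,210),(402,223),(258,160),(285,184),(284,256),(60,30),(300,300)]: p(u,v)
b=np.load("scene0.npz")
im=np.hstack([cv2.resize(img[140:240,195:295],(400,400),interpolation=2),cv2.resize(b["img"][225:305,320:400],(400,400),interpolation=2)])
cv2.imwrite("pics/feet.png",im[:,:,::-1])
# spanner: points above table, z 6..16mm in region
m=(W[...,2]>0.005)&(W[...,2]<0.03); 
reg=np.zeros_like(m); reg[190:240,310:415]=1
q=W[m&reg]; print(len(q)); pca=q[:,:2]-q[:,:2].mean(0); _,_,v=np.linalg.svd(pca,full_matrices=False); t=pca@v[0]
print(q.mean(0),v[0],t.min(),t.max())
for lo in np.arange(t.min(),t.max(),.01):
    k=(t>=lo)&(t<lo+.01); s=pca[k]@v[1]; print(round(lo,3),k.sum(),np.round([s.min(),s.max(),np.median(q[k,2])],4))
```

```text
(233, 162) [0.6447 0.1238 0.0455] [98 99 97]
(228, 209) [0.5373 0.1294 0.0398] [ 95 100  97]
(330, 210) [ 0.5463 -0.0993  0.0021] [106  84  49]
(402, 223) [ 0.5181 -0.2647  0.0136] [31 32 32]
(258, 160) [0.6634 0.0749 0.0016] [113  91  60]
(285, 184) [0.604  0.0072 0.0114] [169 164 162]
(284, 256) [ 0.4377  0.0039 -0.0006] [165 132  85]
(60, 30) [ 1.4736  1.1427 -0.7442] [74 55 26]
(300, 300) [ 0.3405 -0.0359 -0.0006] [165 132  85]
794
[ 0.53386666 -0.16406433  0.01287099] [0.18281424 0.98314747] -0.12190298458118463 0.09162973253108334
-0.122 1 [0.061  0.061  0.0055]
-0.112 12 [-0.0084  0.0077  0.0138]
-0.102 40 [-0.0096  0.0536  0.0133]
-0.092 41 [-0.0098  0.0106  0.0128]
-0.082 39 [-0.01    0.0097  0.0134]
-0.072 37 [-0.0096  0.0102  0.014 ]
-0.062 40 [-0.0099  0.01    0.0134]
-0.052 39 [-0.0098  0.0104  0.0141]
-0.042 37 [-0.0097  0.0103  0.0136]
-0.032 39 [-0.0097  0.0095  0.0135]
-0.022 34 [-0.0092  0.0108  0.0122]
-0.012 28 [-0.0069  0.0077  0.0111]
-0.002 27 [-0.0064  0.0073  0.0115]
0.008 27 [-0.0068  0.0071  0.011 ]
0.018 26 [-0.0066  0.0069  0.011 ]
0.028 29 [-0.009   0.009   0.0115]
0.038 39 [-0.0102  0.0112  0.0123]
0.048 65 [-0.0187  0.0199  0.0136]
0.058 58 [-0.0227  0.0227  0.0132]
0.068 54 [-0.0223  0.0231  0.0136]
0.078 70 [-0.0202  0.0198  0.0132]
0.088 12 [-0.0064  0.0109  0.0123]
```

View pics/feet.png

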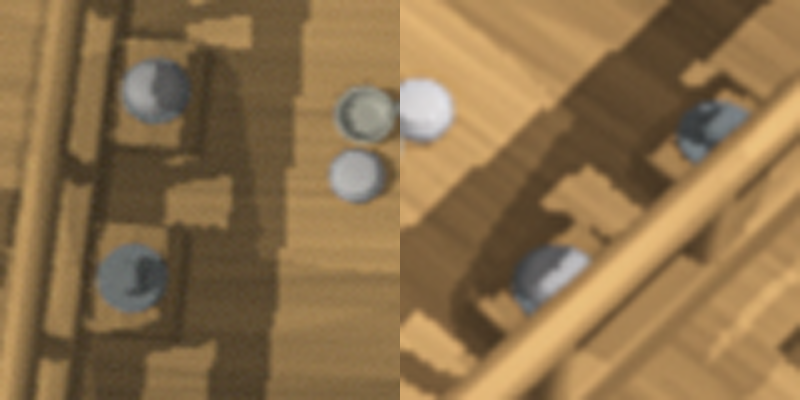

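Loose screw: the lower foot, at about (0.537, 0.129), with bare steel on a washer. The other foot has the cap, at (0.645, 0.124). The ring centre is about (0.546, -0.098). Next I'll refine these positions.

```bash
cat >> h.py <<'E'
def fitc(pts,r,c0):
    # centre of filled disc silhouette: least squares on boundary radius via area centroid + soft fit
    from scipy.optimize import minimize
    f=lambda c: -np.sum(1/(1+np.exp((np.hypot(*(pts-c).T)-r)/0.0007)))
    return minimize(f,c0,method="Nelder-Mead",options=dict(initial_simplex=np.array(c0)+np.array([[0,0],[.003,0],[0,.003]]))).x
E
python3 - <<'E'
from h import *
for n in("top","scene"):
    a=np.load(n+"0.npz");W=a["W"];img=a["img"].astype(int)
    r=(np.abs(W[...,0]-.537)<.035)&(np.abs(W[...,1]-.129)<.024)
    steel=(img[...,0]-img[...,2])<12
    z=W[...,2]
    for nm,m in (("head",r&(z>.036)&(z<.05)),("steel all",r&steel&(z>.027)&(z<.05)),("washer",r&steel&(z>.027)&(z<.034))):
        q=W[m]
        if len(q)>3: print(n,nm,len(q),q.mean(0).round(4),q.min(0).round(4),q.max(0).round(4), np.median(q[:,2]).round(4))
    f=r&~steel&(z>.024)&(z<.033); q=W[f]; print(n,"foot",q.min(0).round(4),q.max(0).round(4))
    c=(np.abs(W[...,0]-.645)<.03)&(np.abs(W[...,1]-.124)<.023)&(z>.034)&(z<.05); q=W[c]; print(n,"cap",len(q),q.mean(0).round(4),q.min(0).round(4),q.max(0).round(4))
    rl=(z>.10)&(z<.118)&(np.abs(W[...,0]-.59)<.22)&(np.abs(W[...,1]-.16)<.06); q=W[rl]
    print(n,"rail",len(q),np.polyfit(q[:,0],q[:,1],1),q.min(0).round(4),q.max(0).round(4))
    s=(z>.009)&(z<.02)&(np.hypot(W[...,0]-.546,W[...,1]+.097)<.028); q=W[s]
    print(n,"ring",fitc(q[:,:2],.0238,[.546,-.097]))
    h=(z<.006)&(np.hypot(W[...,0]-.546,W[...,1]+.097)<.015); q=W[h]; print(n,"hole",len(q),q.mean(0))
E
```

```text
top head 66 [0.5385 0.1318 0.0406] [0.5284 0.1228 0.0363] [0.5487 0.1414 0.0454] 0.0406
top steel all 215 [0.538  0.1314 0.0337] [0.5206 0.1137 0.027 ] [0.5577 0.1508 0.0454] 0.0314
top washer 143 [0.5376 0.1312 0.0304] [0.5206 0.1137 0.027 ] [0.5577 0.1508 0.034 ] 0.0304
top foot [0.5071 0.1052 0.0241] [0.5719 0.153  0.0318]
top cap 152 [0.6469 0.1242 0.0415] [0.6332 0.1094 0.0342] [0.6639 0.1391 0.0479]
top rail 1835 [-0.05817413  0.19625029] [0.3773 0.1416 0.1   ] [0.81   0.1851 0.1157]
top ring [ 0.54666401 -0.09725568]
top hole 59 [ 5.48766782e-01 -9.68407284e-02 -8.83581709e-05]
scene head 48 [0.5396 0.1309 0.0414] [0.5286 0.119  0.0366] [0.5491 0.1374 0.0444] 0.0418
scene steel all 95 [0.5413 0.127  0.0365] [0.5208 0.1139 0.0285] [0.557  0.1374 0.0444] 0.0346
scene washer 45 [0.5429 0.1234 0.0315] [0.5208 0.1139 0.0285] [0.5561 0.1346 0.0338] 0.0317
scene foot [0.5064 0.1058 0.0243] [0.5707 0.1348 0.0329]
scene cap 101 [0.6515 0.1233 0.0428] [0.636  0.1121 0.0342] [0.6647 0.1314 0.0483]
scene rail 1734 [-0.05840668  0.20170981] [0.3776 0.1441 0.1   ] [0.8098 0.1858 0.1169]
scene ring [ 0.5474229  -0.09509856]
scene hole 24 [ 0.54042398 -0.10137262  0.00136466]
```

```bash
cat >> h.py <<'E'
def pose():
    s=state(); p=np.array(s["position"]); x=R.from_quat(s["tcp_rot"]).as_matrix()[:,0]
    return p,np.arctan2(x[1],x[0]),s
def plan(tgt,psi,n,f):
    """straight line+even turn in n rows; rows in tool mm"""
    p,a,s=pose(); step=(np.array(tgt)-p)/n*1e3; t=(a-psi+np.pi)%(2*np.pi)-np.pi; t/=n; rows=[]
    for i in range(n):
        c,sn=np.cos(a),np.sin(a)
        rows.append({"fingers":f,"tx":round(float(step[0]*c+step[1]*sn),1),"ty":round(float(step[0]*sn-step[1]*c),1),"tz":round(float(-step[2]),1),"turn":round(float(t),3)}); a-=t
    print(json.dumps(rows))
def arc(C,r,a0,a1,n,z0,z1=None,f=255,zabs=None):
    pass
E
python3 -c "
from h import *
h=np.arctan2(-.983,-.183); print(h+np.pi)
plan([.5275,-.2005,.100],h+np.pi,8,0)"
```

```text
1.386738540118508
[{"fingers": 0, "tx": 55.2, "ty": -27.8, "tz": 11.0, "turn": -0.135}, {"fingers": 0, "tx": 58.4, "ty": -20.2, "tz": 11.0, "turn": -0.135}, {"fingers": 0, "tx": 60.6, "ty": -12.2, "tz": 11.0, "turn": -0.135}, {"fingers": 0, "tx": 61.7, "ty": -3.9, "tz": 11.0, "turn": -0.135}, {"fingers": 0, "tx": 61.6, "ty": 4.4, "tz": 11.0, "turn": -0.135}, {"fingers": 0, "tx": 60.5, "ty": 12.6, "tz": 11.0, "turn": -0.135}, {"fingers": 0, "tx": 58.2, "ty": 20.6, "tz": 11.0, "turn": -0.135}, {"fingers": 0, "tx": 54.9, "ty": 28.2, "tz": 11.0, "turn": -0.135}]
```

Emit:
step_arm([
  {"fingers":0,"tx":54,"ty":-27,"tz":11,"turn":-0.135},
  {"fingers":0,"tx":57,"ty":-20,"tz":11,"turn":-0.135},
  {"fingers":0,"tx":59,"ty":-12,"tz":11,"turn":-0.135},
  {"fingers":0,"tx":60,"ty":-4,"tz":11,"turn":-0.135},
  {"fingers":0,"tx":60,"ty":4,"tz":11,"turn":-0.135},
  {"fingers":0,"tx":59,"ty":12,"tz":11,"turn":-0.135},
  {"fingers":0,"tx":57,"ty":20,"tz":11,"turn":-0.135},
  {"fingers":0,"tx":54,"ty":28,"tz":11,"turn":-0.135},
])

```text
clock: 1.1
position: [0.5194, -0.2065, 0.1]
tcp_rot: [0.767, 0.642, -0.0, 0.0]
contact_force: [1.3, -1.5, 1.4]
finger_gap: 0.0942
```

```bash
python3 -c "
from h import *
p,a,s=pose(); print(p,a)
plan([.5275,-.2005,.020],1.387,5,0)"
```

```text
[ 0.51935591 -0.20646199  0.10001676] 1.3943351106961335
[{"fingers": 0, "tx": 1.5, "ty": 1.4, "tz": 16.0, "turn": 0.001}, {"fingers": 0, "tx": 1.5, "ty": 1.4, "tz": 16.0, "turn": 0.001}, {"fingers": 0, "tx": 1.5, "ty": 1.4, "tz": 16.0, "turn": 0.001}, {"fingers": 0, "tx": 1.5, "ty": 1.4, "tz": 16.0, "turn": 0.001}, {"fingers": 0, "tx": 1.5, "ty": 1.4, "tz": 16.0, "turn": 0.001}]
```

Emit:
step_arm([
  {"fingers":0,"tx":1.5,"ty":1.4,"tz":16,"turn":0.001},
  {"fingers":0,"tx":1.5,"ty":1.4,"tz":16,"turn":0.001},
  {"fingers":0,"tx":1.5,"ty":1.4,"tz":16,"turn":0.001},
  {"fingers":0,"tx":1.5,"ty":1.4,"tz":16,"turn":0.001},
  {"fingers":0,"tx":1.5,"ty":1.4,"tz":14,"turn":0.001},
  {"fingers":0},
])

```text
validation failed for argument at $.de...
```

Rows apparently need all fields.

Emit:
step_arm([
  {"fingers":0,"tx":1.5,"ty":1.4,"tz":16,"turn":0.001},
  {"fingers":0,"tx":1.5,"ty":1.4,"tz":16,"turn":0.001},
  {"fingers":0,"tx":1.5,"ty":1.4,"tz":16,"turn":0.001},
  {"fingers":0,"tx":1.5,"ty":1.4,"tz":16,"turn":0.001},
  {"fingers":0,"tx":1.5,"ty":1.4,"tz":14,"turn":0.001},
  {"fingers":0,"tx":0,"ty":0,"tz":0,"turn":0},
])

```text
clock: 1.85
position: [0.5255, -0.2019, 0.0213]
tcp_rot: [0.77, 0.638, -0.001, -0.001]
contact_force: [-0.1, 0.3, 0.4]
finger_gap: 0.094
```

Emit:
step_arm([
  {"fingers":255,"tx":0,"ty":0,"tz":0.5,"turn":0},
  {"fingers":255,"tx":0,"ty":0,"tz":0,"turn":0},
  {"fingers":255,"tx":0,"ty":0,"tz":0,"turn":0},
  {"fingers":255,"tx":0,"ty":0,"tz":0,"turn":0},
  {"fingers":255,"tx":0,"ty":0,"tz":0,"turn":0},
  {"fingers":255,"tx":0,"ty":0,"tz":0,"turn":0},
])

```text
clock: 2.6
position: [0.5265, -0.2019, 0.0221]
tcp_rot: [0.77, 0.638, -0.0, 0.0]
contact_force: [-0.4, -0.7, -0.5]
finger_gap: 0.0374
```

Emit:
step_arm([
  {"fingers":255,"tx":0,"ty":0,"tz":0,"turn":0},
  {"fingers":255,"tx":0,"ty":0,"tz":0,"turn":0},
  {"fingers":255,"tx":0,"ty":0,"tz":0,"turn":0},
  {"fingers":255,"tx":0,"ty":0,"tz":0,"turn":0},
  {"fingers":255,"tx":0,"ty":0,"tz":-10,"turn":0},
  {"fingers":255,"tx":0,"ty":0,"tz":-25,"turn":0},
  {"fingers":255,"tx":0,"ty":0,"tz":-25,"turn":0},
  {"fingers":255,"tx":0,"ty":0,"tz":0,"turn":0},
])

```text
clock: 3.6
position: [0.5283, -0.2029, 0.0845]
tcp_rot: [0.77, 0.638, 0.001, 0.003]
contact_force: [-0.2, -0.5, -0.3]
finger_gap: 0.0004
```

```bash
cat >> h.py <<'E'
def look(name):
    """measure held spanner: grip TCP relative ring, tilt; saves images"""
    p,a,s=pose(); out={}
    print("tcp",p.round(4),"psi",round(a,4),"gap",round(s["finger_gap"],4),"F",np.round(s["contact_force"],1),"M",np.round(s["torque"],2))
    h=np.array([np.cos(a+np.pi),np.sin(a+np.pi)])
    for n in("top","scene"):
        d=grab(n); W=cloud(d); np.savez(name+n+".npz",W=W,img=d["img"])
        rel=W-p; t=rel[...,:2]@h; s_=rel[...,:2]@np.array([-h[1],h[0]])
        m=(t<-.03)&(t>-.14)&(np.abs(s_)<.03)&(rel[...,2]<.02)&(rel[...,2]>-.028-0.01)
        q=np.stack([t[m],s_[m],rel[...,2][m]],-1)
        hd=q[q[:,0]<-.078]
        if len(hd)<20: print(n,"few",len(hd)); continue
        c=fitc(hd[:,:2],.0238,[-.105,0]); sh=q[(q[:,0]>-.07)]; 
        print(n,"ring (along,side) rel tcp",c.round(4),"head z",np.median(hd[:,2]).round(4),"shank z",np.median(sh[:,2]).round(4) if len(sh) else None,
          "world",(p[:2]+h*c[0]+np.array([-h[1],h[0]])*c[1]).round(4))
E
python3 -c "
from h import *
look('lift')"
```

```text
tcp [ 0.5283 -0.2029  0.0845] psi 1.3848 gap 0.0004 F [-0.2 -0.5 -0.3] M [-0.   -0.05  0.04]
top few 0
scene few 0
```

```bash
python3 -c "
from h import *
b=np.load('lifttop.npz'); c=np.load('liftscene.npz')
im=np.hstack([cv2.resize(b['img'][140:260,280:440],(400,300)),cv2.resize(c['img'][120:240,220:380],(400,300))])
cv2.imwrite('pics/miss.png',im[:,:,::-1])"
```

```text
(no output)
```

View pics/miss.png

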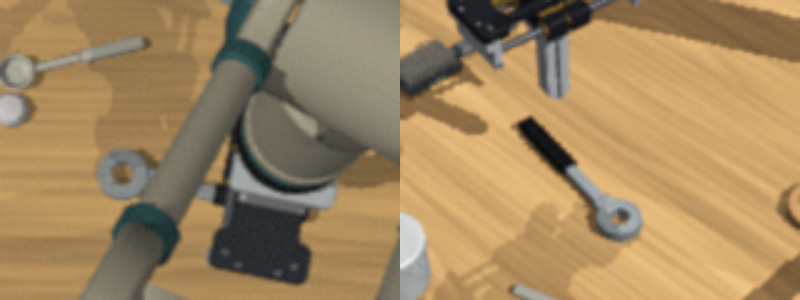

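The fingers closed on nothing and the spanner is still lying flat (ring at 122,172 in the left crop). I'll re-measure the spanner before retrying.

```bash
python3 -c "
from h import *
for n in ('top','scene'):
    a=np.load('lift'+n+'.npz');W=a['W'];z=W[...,2]
    s=(z>.009)&(z<.02)&(np.hypot(W[...,0]-.546,W[...,1]+.097)<.03); c=fitc(W[s][:,:2],.0238,[.546,-.097])
    img=a['img'].astype(int); g=(z>.008)&(z<.02)&(img.max(-1)<60)&(np.hypot(W[...,0]-.525,W[...,1]+.21)<.08); q=W[g]
    print(n,c,len(q),q.mean(0),q.min(0),q.max(0))
    if len(q)>20: d=q.mean(0)[:2]-c; print('dist',np.hypot(*d),'ang',np.arctan2(d[1],d[0]))
    p,aa,_=pose(); f=(np.hypot(W[...,0]-p[0],W[...,1]-p[1])<.04)&(z>.04)&(z<.1); q=W[f]; print('fingers',len(q),q.mean(0),q.min(0))
print(pose())
"
```

```text
top [ 0.54682541 -0.0969938 ] 34 [ 0.52811867 -0.19148062  0.01406639] [ 0.51118362 -0.26469623  0.00946692] [ 0.53714254 -0.18215404  0.01835125]
dist 0.09632083020379859 ang -1.7662512335812584<string>:9: RuntimeWarning: Mean of empty slice.
  ret = um.true_divide(
Traceback (most recent call last):
ValueError: zero-size array to reduction operation minimum which has no identity
```

Emit:
step_arm([
  {"fingers":100,"tx":0,"ty":-0.5,"tz":0,"turn":0},
  {"fingers":100,"tx":0,"ty":0,"tz":10,"turn":0},
  {"fingers":100,"tx":0,"ty":0,"tz":10,"turn":0},
  {"fingers":100,"tx":0,"ty":0,"tz":10,"turn":0},
  {"fingers":100,"tx":0,"ty":0,"tz":5,"turn":0},
  {"fingers":100,"tx":0,"ty":0,"tz":14,"turn":0},
  {"fingers":100,"tx":0,"ty":0,"tz":15,"turn":0},
  {"fingers":100,"tx":0,"ty":0,"tz":0,"turn":0},
])

```text
clock: 4.7
position: [0.5248, -0.2012, 0.0164]
tcp_rot: [0.77, 0.638, -0.001, -0.002]
contact_force: [-1.5, -0.5, -0.4]
finger_gap: 0.0569
```

Emit:
step_arm([
  {"fingers":255,"tx":0,"ty":0,"tz":0,"turn":0},
  {"fingers":255,"tx":0,"ty":0,"tz":0,"turn":0},
  {"fingers":255,"tx":0,"ty":0,"tz":0,"turn":0},
  {"fingers":255,"tx":0,"ty":0,"tz":0,"turn":0},
  {"fingers":255,"tx":0,"ty":0,"tz":0,"turn":0},
  {"fingers":255,"tx":0,"ty":0,"tz":0,"turn":0},
  {"fingers":255,"tx":0,"ty":0,"tz":0,"turn":0},
  {"fingers":255,"tx":0,"ty":0,"tz":0,"turn":0},
])

```text
clock: 5.7
position: [0.5261, -0.2018, 0.0181]
tcp_rot: [0.77, 0.638, -0.0, 0.0]
contact_force: [0.3, 0.1, -0.8]
finger_gap: 0.0005
```

```bash
python3 -c "
from h import *
d=grab('scene'); np.savez('c.npz',W=cloud(d),img=d['img']); d2=grab('top')
save(d,'close.png',(230,110,370,215),5); print(pose()[0])
W=cloud(d); print(W[150:175:4,250:300:10].round(3)[...,:])
"
```

```text
[ 0.52607289 -0.20188352  0.01804552]
[[[ 0.611 -0.214  0.174]
  [ 0.596 -0.197  0.175]
  [ 0.456 -0.324  0.001]
  [ 0.552 -0.178  0.158]
  [ 0.529 -0.168  0.148]]

 [[ 0.611 -0.216  0.16 ]
  [ 0.606 -0.186  0.177]
  [ 0.468 -0.311  0.002]
  [ 0.555 -0.176  0.148]
  [ 0.428 -0.272 -0.   ]]

 [[ 0.517 -0.342  0.001]
  [ 0.61  -0.183  0.169]
  [ 0.579 -0.184  0.146]
  [ 0.538 -0.195  0.11 ]
  [ 0.44  -0.26   0.   ]]

 [[ 0.529 -0.329  0.002]
  [ 0.61  -0.185  0.154]
  [ 0.49  -0.289  0.001]
  [ 0.536 -0.197  0.095]
  [ 0.452 -0.248  0.001]]

 [[ 0.54  -0.317  0.003]
  [ 0.61  -0.186  0.141]
  [ 0.501 -0.277  0.001]
  [ 0.536 -0.198  0.08 ]
  [ 0.462 -0.239 -0.001]]

 [[ 0.549 -0.307  0.   ]
  [ 0.532 -0.285  0.002]
  [ 0.521 -0.255  0.015]
  [ 0.54  -0.195  0.07 ]
  [ 0.475 -0.226  0.001]]

 [[ 0.56  -0.295  0.001]
  [ 0.541 -0.276  0.   ]
  [ 0.526 -0.252  0.006]
  [ 0.538 -0.198  0.053]
  [ 0.485 -0.216  0.   ]]]
```

View pics/close.png

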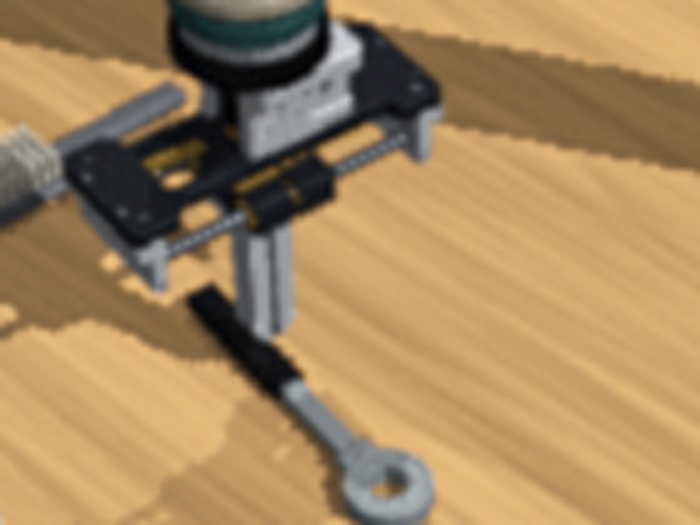

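```bash
python3 -c "
from h import *
a=np.load('c.npz');W=a['W']
for v in range(164,188,2): print(v,[tuple(W[v,u].round(3)) for u in (278,281,284,287)])
s=state();print(s['qpos'],s['contact_force'])
d=grab('top');W=cloud(d);z=W[...,2]
m=(np.hypot(W[...,0]-.526,W[...,1]+.2)<.15)&(z>.06)&(z<.2);print(m.sum(),W[m].mean(0),W[m].min(0),W[m].max(0))
"
```

```text
164 [(np.float64(0.539), np.float64(-0.202), np.float64(0.086)), (np.float64(0.536), np.float64(-0.195), np.float64(0.088)), (np.float64(0.528), np.float64(-0.192), np.float64(0.085)), (np.float64(0.518), np.float64(-0.192), np.float64(0.077))]
166 [(np.float64(0.537), np.float64(-0.205), np.float64(0.076)), (np.float64(0.536), np.float64(-0.195), np.float64(0.081)), (np.float64(0.525), np.float64(-0.195), np.float64(0.074)), (np.float64(0.521), np.float64(-0.189), np.float64(0.075))]
168 [(np.float64(0.539), np.float64(-0.204), np.float64(0.071)), (np.float64(0.537), np.float64(-0.194), np.float64(0.076)), (np.float64(0.525), np.float64(-0.196), np.float64(0.066)), (np.float64(0.52), np.float64(-0.19), np.float64(0.066))]
170 [(np.float64(0.538), np.float64(-0.205), np.float64(0.062)), (np.float64(0.537), np.float64(-0.195), np.float64(0.069)), (np.float64(0.527), np.float64(-0.194), np.float64(0.061)), (np.float64(0.519), np.float64(-0.192), np.float64(0.057))]
172 [(np.float64(0.537), np.float64(-0.207), np.float64(0.053)), (np.float64(0.538), np.float64(-0.195), np.float64(0.062)
[... 1384 characters left out ...]
 np.float64(-0.001)), (np.float64(0.536), np.float64(-0.199), np.float64(0.012)), (np.float64(0.532), np.float64(-0.192), np.float64(0.015)), (np.float64(0.525), np.float64(-0.187), np.float64(0.013))]
186 [(np.float64(0.538), np.float64(-0.209), np.float64(-0.0)), (np.float64(0.536), np.float64(-0.199), np.float64(0.005)), (np.float64(0.537), np.float64(-0.186), np.float64(0.015)), (np.float64(0.531), np.float64(-0.182), np.float64(0.013))]
[-4.89879673e-01  4.05087904e-01  1.77414852e+00 -3.65976052e-05
  9.62304310e-01 -3.03784809e-01] [-0.08401956 -0.12300307  0.18546824]
904 [ 0.47025414 -0.19004402  0.17271976] [ 0.43449852 -0.22371868  0.13648407] [ 0.61509772 -0.15568213  0.1999474 ]
```

The tips are really at z≈0.042, while the reported TCP height of 0.018 would put them at the table. So the z reading runs about 40 mm low and xy agrees. I'll trust the pictures and the force, open, and go down in stages.

Emit:
step_arm([
  {"fingers":100,"tx":0,"ty":0,"tz":0,"turn":0},
  {"fingers":100,"tx":0,"ty":0,"tz":0,"turn":0},
  {"fingers":100,"tx":0,"ty":0,"tz":0,"turn":0},
  {"fingers":100,"tx":0,"ty":0,"tz":5,"turn":0},
  {"fingers":100,"tx":0,"ty":0,"tz":5,"turn":0},
  {"fingers":100,"tx":0,"ty":0,"tz":8,"turn":0},
  {"fingers":100,"tx":0,"ty":0,"tz":8,"turn":0},
  {"fingers":100,"tx":0,"ty":0,"tz":0,"turn":0},
])

```text
clock: 6.85
position: [0.5253, -0.2015, -0.0089]
tcp_rot: [0.77, 0.638, -0.0, -0.001]
contact_force: [-0.3, -0.1, 0.3]
finger_gap: 0.057
```

```bash
python3 -c "
from h import *
p,a,s=pose();print(p,s['qpos'],s['contact_force'],s['finger_gap'])
d=grab('scene');W=cloud(d);z=W[...,2]
m=(np.hypot(W[...,0]-.527,W[...,1]+.2)<.05)&(z>.018)&(z<.1)
q=W[m];print(len(q),np.percentile(q,[0,2,10,50],axis=0).round(3),np.histogram(q[:,2],np.arange(.015,.1,.005)))
"
```

```text
[ 0.52530971 -0.20149709 -0.00894102] [-4.89866185e-01  4.37337859e-01  1.80380354e+00 -1.18488016e-04
  9.02446584e-01 -3.03781915e-01] [-0.31634815 -0.13144658  0.31945862] 0.0570132100475376
294 [[ 0.485 -0.229  0.018]
 [ 0.488 -0.216  0.019]
 [ 0.491 -0.209  0.026]
 [ 0.498 -0.198  0.055]] (array([ 8, 20, 17, 17, 17, 26, 19, 24, 17, 21, 25, 21, 15, 25, 12,  6]), array([0.015, 0.02 , 0.025, 0.03 , 0.035, 0.04 , 0.045, 0.05 , 0.055,
       0.06 , 0.065, 0.07 , 0.075, 0.08 , 0.085, 0.09 , 0.095]))
```

Emit:
step_arm([
  {"fingers":100,"tx":0,"ty":0,"tz":6,"turn":0},
  {"fingers":100,"tx":0,"ty":0,"tz":5,"turn":0},
  {"fingers":100,"tx":0,"ty":0,"tz":1,"turn":0},
  {"fingers":100,"tx":0,"ty":0,"tz":1,"turn":0},
  {"fingers":100,"tx":0,"ty":0,"tz":0,"turn":0},
])

```text
clock: 7.52
position: [0.5264, -0.202, -0.0168]
tcp_rot: [0.77, 0.639, 0.0, 0.001]
contact_force: [-5.1, 3.0, 27.1]
finger_gap: 0.0571
```

Emit:
step_arm([
  {"fingers":100,"tx":0,"ty":0,"tz":-2.5,"turn":0},
  {"fingers":100,"tx":0,"ty":0,"tz":0,"turn":0},
])

```text
clock: 7.78
position: [0.5264, -0.2021, -0.0167]
tcp_rot: [0.77, 0.638, 0.0, 0.001]
contact_force: [-1.8, 1.4, 12.9]
finger_gap: 0.057
```

Emit:
step_arm([
  {"fingers":255,"tx":0,"ty":0,"tz":-3.2,"turn":0},
  {"fingers":255,"tx":0,"ty":0,"tz":0,"turn":0},
  {"fingers":255,"tx":0,"ty":0,"tz":0,"turn":0},
  {"fingers":255,"tx":0,"ty":0,"tz":0,"turn":0},
  {"fingers":255,"tx":0,"ty":0,"tz":0,"turn":0},
  {"fingers":255,"tx":0,"ty":0,"tz":0,"turn":0},
  {"fingers":255,"tx":0,"ty":0,"tz":0,"turn":0},
])

```text
clock: 8.65
position: [0.5258, -0.2018, -0.0156]
tcp_rot: [0.77, 0.638, -0.0, -0.0]
contact_force: [-0.2, -0.6, -3.2]
finger_gap: 0.02
```

Emit:
step_arm([
  {"fingers":255,"tx":0,"ty":0,"tz":-5,"turn":0},
  {"fingers":255,"tx":0,"ty":0,"tz":-10,"turn":0},
  {"fingers":255,"tx":0,"ty":0,"tz":-15,"turn":0},
  {"fingers":255,"tx":0,"ty":0,"tz":-15,"turn":0},
  {"fingers":255,"tx":0,"ty":0,"tz":-10,"turn":0},
  {"fingers":255,"tx":0,"ty":0,"tz":-5,"turn":0},
  {"fingers":255,"tx":0,"ty":0,"tz":0,"turn":0},
])

```text
clock: 9.52
position: [0.5261, -0.2019, 0.0451]
tcp_rot: [0.77, 0.638, 0.0, 0.0]
contact_force: [-0.3, 0.6, -4.1]
finger_gap: 0.0196
```

```bash
sed -i 's/p=np.array(s\["position"\]);/p=np.array(s["position"])+[0,0,.035];/' h.py; sed -i 's/-.028-0.01)/-.05)/' h.py; python3 -c "
from h import *
look('l2')"
```

```text
tcp [ 0.5261 -0.2019  0.0801] psi 1.3848 gap 0.0196 F [-0.3  0.6 -4.1] M [-0.18 -0.02 -0.03]
top ring (along,side) rel tcp [-1.067e-01  1.000e-04] head z -0.007 shank z -0.0083 world [ 0.546  -0.0971]
scene ring (along,side) rel tcp [-0.1094  0.0008] head z -0.0069 shank z -0.0079 world [ 0.5472 -0.0946]
```

```bash
cat >> h.py <<'E'
C=np.array([.5385,.1318]); L=.107
def tcp_for(psi,z,c=None,l=L):
    c=C if c is None else c
    return [c[0]-l*np.cos(psi),c[1]-l*np.sin(psi),z]
E
python3 -c "
from h import *
plan(tcp_for(2.443,.080),2.443,8,255)"
```

```text
[{"fingers": 255, "tx": 34.7, "ty": 5.5, "tz": -0.1, "turn": -0.132}, {"fingers": 255, "tx": 33.7, "ty": 10.1, "tz": -0.1, "turn": -0.132}, {"fingers": 255, "tx": 32.1, "ty": 14.4, "tz": -0.1, "turn": -0.132}, {"fingers": 255, "tx": 29.9, "ty": 18.5, "tz": -0.1, "turn": -0.132}, {"fingers": 255, "tx": 27.2, "ty": 22.3, "tz": -0.1, "turn": -0.132}, {"fingers": 255, "tx": 24.0, "ty": 25.7, "tz": -0.1, "turn": -0.132}, {"fingers": 255, "tx": 20.4, "ty": 28.6, "tz": -0.1, "turn": -0.132}, {"fingers": 255, "tx": 16.4, "ty": 31.1, "tz": -0.1, "turn": -0.132}]
```

Emit:
step_arm([
  {"fingers":255,"tx":34.7,"ty":5.5,"tz":0,"turn":-0.132},
  {"fingers":255,"tx":33.7,"ty":10.1,"tz":0,"turn":-0.132},
  {"fingers":255,"tx":32.1,"ty":14.4,"tz":0,"turn":-0.132},
  {"fingers":255,"tx":29.9,"ty":18.5,"tz":0,"turn":-0.132},
  {"fingers":255,"tx":27.2,"ty":22.3,"tz":0,"turn":-0.132},
  {"fingers":255,"tx":24,"ty":25.7,"tz":0,"turn":-0.132},
  {"fingers":255,"tx":20.4,"ty":28.6,"tz":0,"turn":-0.132},
  {"fingers":255,"tx":16.4,"ty":31.1,"tz":0,"turn":-0.132},
])

```text
clock: 10.62
position: [0.621, 0.064, 0.0439]
tcp_rot: [0.341, 0.94, -0.0, -0.001]
contact_force: [0.5, 0.0, -3.2]
finger_gap: 0.0197
```

Emit:
step_arm([
  {"fingers":255,"tx":0,"ty":0,"tz":0,"turn":0},
  {"fingers":255,"tx":0,"ty":0,"tz":0,"turn":0},
])

```text
clock: 10.88
position: [0.6204, 0.0626, 0.044]
tcp_rot: [0.343, 0.939, -0.001, -0.001]
contact_force: [-0.9, 0.5, -3.4]
finger_gap: 0.0194
```

```bash
python3 -c "
from h import *
look('l3')
b=np.load('l3top.npz'); c=np.load('l3scene.npz')
im=np.hstack([cv2.resize(b['img'][160:250,185:285],(400,360),interpolation=2),cv2.resize(c['img'][190:280,320:420],(400,360),interpolation=2)])
cv2.imwrite('pics/over.png',im[:,:,::-1])"
```

```text
tcp [0.6204 0.0626 0.079 ] psi 2.4407 gap 0.0194 F [-0.9  0.5 -3.4] M [-0.11 -0.25  0.01]
top few 12
scene ring (along,side) rel tcp [-0.1023 -0.0004] head z -0.0072 shank z -0.0084 world [0.542  0.1283]
```

View pics/over.png

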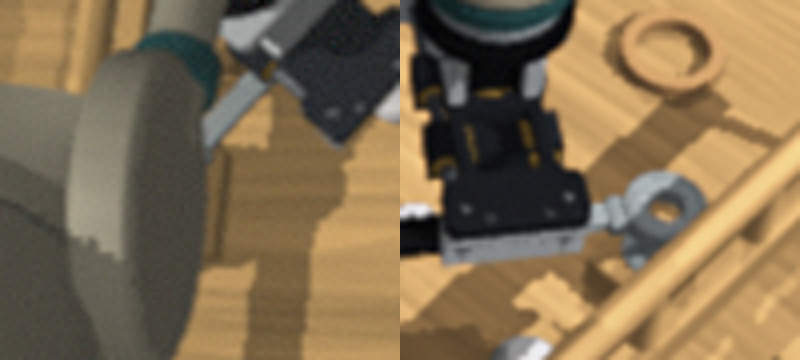

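The left (top) view is blocked by the arm. The right (scene) view shows the ring hovering at the screw, around (655,215). I'll descend to contact.

Emit:
step_arm([
  {"fingers":255,"tx":0,"ty":0,"tz":6,"turn":0},
  {"fingers":255,"tx":0,"ty":0,"tz":5,"turn":0},
  {"fingers":255,"tx":0,"ty":0,"tz":3,"turn":0},
  {"fingers":255,"tx":0,"ty":0,"tz":2,"turn":0},
  {"fingers":255,"tx":0,"ty":0,"tz":1,"turn":0},
  {"fingers":255,"tx":0,"ty":0,"tz":0,"turn":0},
])

```text
clock: 11.72
position: [0.6212, 0.0629, 0.0278]
tcp_rot: [0.343, 0.939, -0.0, 0.0]
contact_force: [-0.2, 0.3, -3.9]
finger_gap: 0.0196
```

Emit:
step_arm([
  {"fingers":255,"tx":0,"ty":0,"tz":1,"turn":0},
  {"fingers":255,"tx":0,"ty":0,"tz":1,"turn":0},
  {"fingers":255,"tx":0,"ty":0,"tz":0,"turn":0},
])

```text
clock: 12.1
position: [0.6211, 0.0629, 0.0257]
tcp_rot: [0.343, 0.939, -0.0, -0.0]
contact_force: [0.4, 0.1, -4.1]
finger_gap: 0.0198
```

Emit:
step_arm([
  {"fingers":255,"tx":0,"ty":0,"tz":1,"turn":0},
  {"fingers":255,"tx":0,"ty":0,"tz":1,"turn":0},
  {"fingers":255,"tx":0,"ty":0,"tz":0,"turn":0},
])

```text
clock: 12.48
position: [0.621, 0.0628, 0.0236]
tcp_rot: [0.343, 0.939, -0.0, -0.0]
contact_force: [-0.4, -0.0, -3.1]
finger_gap: 0.0196
```

```bash
python3 -c "
from h import *
p,a,s=pose();print(p,a,s['contact_force'],s['torque'])"
```

```text
[0.62104759 0.06283791 0.05862997] 2.440773259640803 [-0.44379908 -0.03040759 -3.13314696] [-0.16062649 -0.25015899  0.00748898]
```

Emit:
step_arm([
  {"fingers":255,"tx":0,"ty":0,"tz":1,"turn":0},
  {"fingers":255,"tx":0,"ty":0,"tz":1,"turn":0},
  {"fingers":255,"tx":0,"ty":0,"tz":0,"turn":0},
])

```text
clock: 12.85
position: [0.6211, 0.0628, 0.0216]
tcp_rot: [0.343, 0.939, -0.0, -0.0]
contact_force: [0.7, -0.0, -4.0]
finger_gap: 0.0195
```

```bash
python3 -c "
from h import *
p,a,s=pose();print(p,a,s['contact_force'],s['torque'])"
```

```text
[0.62107751 0.06284431 0.05662132] 2.4407750204652716 [ 0.73289378 -0.02493197 -3.98933522] [-0.11064715 -0.23078939 -0.00342218]
```

Emit:
step_arm([
  {"fingers":255,"tx":0,"ty":0,"tz":1,"turn":0},
  {"fingers":255,"tx":0,"ty":0,"tz":1,"turn":0},
  {"fingers":255,"tx":0,"ty":0,"tz":0,"turn":0},
])

```text
clock: 13.22
position: [0.6211, 0.0628, 0.0196]
tcp_rot: [0.343, 0.939, -0.0, -0.0]
contact_force: [-0.9, -0.9, -3.2]
finger_gap: 0.0199
```

```bash
python3 -c "
from h import *
look('l4')
c=np.load('l4scene.npz')
W=c['W'];m=(np.hypot(W[...,0]-.5385,W[...,1]-.1318)<.024)&(W[...,2]<.09);print(np.histogram(W[m][:,2],np.arange(.02,.09,.004)))
cv2.imwrite('pics/on.png',cv2.resize(c['img'][200:270,340:430],(720,560),interpolation=2)[:,:,::-1])"
```

```text
tcp [0.6211 0.0628 0.0546] psi 2.4408 gap 0.0199 F [-0.9 -0.9 -3.2] M [-0.13 -0.23 -0.  ]
top ring (along,side) rel tcp [-0.0906 -0.0197] head z -0.0386 shank z -0.0089 world [0.5392 0.1061]
scene ring (along,side) rel tcp [-0.0991  0.0002] head z -0.0078 shank z -0.0093 world [0.5455 0.1269]
(array([  0,   3,   7,   1,   6,  35,  55, 109,   5,   0,   0,   0,   0,
         0,   0,   0,   0]), array([0.02 , 0.024, 0.028, 0.032, 0.036, 0.04 , 0.044, 0.048, 0.052,
       0.056, 0.06 , 0.064, 0.068, 0.072, 0.076, 0.08 , 0.084, 0.088]))
```

View pics/on.png

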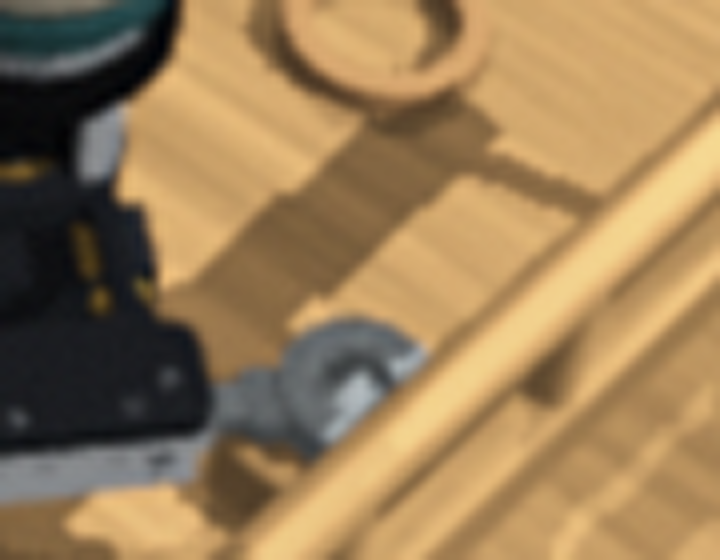

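The head is down around the hex: ring top at about 0.049, bright screw head visible inside at about (350,395). I'll go 1 mm lower and begin the first drive stroke.

Emit:
step_arm([
  {"fingers":255,"tx":0,"ty":0,"tz":1,"turn":0},
  {"fingers":255,"tx":1.2,"ty":-16,"tz":0,"turn":0.15},
  {"fingers":255,"tx":1.2,"ty":-16,"tz":0,"turn":0.15},
  {"fingers":255,"tx":1.2,"ty":-16,"tz":0,"turn":0.15},
  {"fingers":255,"tx":0,"ty":0,"tz":0,"turn":0},
])

```text
clock: 13.95
position: [0.5832, 0.0347, 0.019]
tcp_rot: [0.544, 0.839, 0.001, 0.0]
contact_force: [-0.1, 2.7, -4.5]
finger_gap: 0.0197
```

```bash
cat >> h.py <<'E'
def feel(n=1):
    for i in range(n):
        p,a,s=pose(); F=np.array(s["contact_force"]); M=np.array(s["torque"])
        x=np.array([np.cos(a),np.sin(a)]); y=np.array([np.sin(a),-np.cos(a)])
        r=-L*x; T=r[0]*F[1]-r[1]*F[0]+M[2]
        print("t",round(s["clock"],2),"tcp",p.round(4),"psi",round(a,4),"ring",(p[:2]+L*x).round(4),"Fx_t %.1f Fy_t %.1f Fz %.1f Mz %.2f T %.2f"%(F[:2]@x,F[:2]@y,F[2],M[2],T),"gap",round(s["finger_gap"],4))
        if i<n-1: grab("scene")
E
python3 -c "
from h import *
feel(4)"
```

```text
t 13.95 tcp [0.5832 0.0347 0.054 ] psi 1.9914 ring [0.5395 0.1324] Fx_t 2.5 Fy_t 1.0 Fz -4.5 Mz 0.21 T 0.32 gap 0.0197
t 14.0 tcp [0.5834 0.0348 0.054 ] psi 1.9929 ring [0.5396 0.1324] Fx_t 2.3 Fy_t 2.5 Fz -5.0 Mz 0.15 T 0.42 gap 0.0197
t 14.05 tcp [0.5834 0.0348 0.0539] psi 1.9931 ring [0.5395 0.1324] Fx_t 2.5 Fy_t 1.5 Fz -4.6 Mz 0.16 T 0.33 gap 0.0198
t 14.1 tcp [0.5834 0.0348 0.0538] psi 1.9929 ring [0.5395 0.1324] Fx_t 1.6 Fy_t 1.3 Fz -4.4 Mz 0.18 T 0.31 gap 0.0199
```

Emit:
step_arm([
  {"fingers":255,"tx":1.2,"ty":-16,"tz":0,"turn":0.15},
  {"fingers":255,"tx":1.2,"ty":-16,"tz":0,"turn":0.15},
  {"fingers":255,"tx":1.2,"ty":-16,"tz":0,"turn":0.15},
  {"fingers":255,"tx":1.2,"ty":-16,"tz":0,"turn":0.15},
  {"fingers":255,"tx":1.2,"ty":-16,"tz":0,"turn":0.15},
  {"fingers":255,"tx":1.2,"ty":-16,"tz":0,"turn":0.15},
])

```text
clock: 14.85
position: [0.4903, 0.0364, 0.0189]
tcp_rot: [0.855, 0.518, -0.0, 0.001]
contact_force: [1.4, 0.9, -4.6]
finger_gap: 0.0197
```

```bash
python3 -c "
from h import *
feel(3)"
```

```text
t 14.85 tcp [0.4903 0.0364 0.0539] psi 1.0892 ring [0.5399 0.1312] Fx_t 1.4 Fy_t 0.8 Fz -4.6 Mz 0.37 T 0.46 gap 0.0197
t 14.9 tcp [0.4883 0.0375 0.0538] psi 1.0853 ring [0.5382 0.1321] Fx_t 0.6 Fy_t 2.0 Fz -4.7 Mz -0.03 T 0.18 gap 0.0195
t 14.95 tcp [0.4901 0.0366 0.0541] psi 1.0939 ring [0.5392 0.1317] Fx_t -1.2 Fy_t 1.8 Fz -5.3 Mz 0.16 T 0.35 gap 0.0198
```

Steady driving drag of about 0.35 N m. I'll finish the stroke.

Emit:
step_arm([
  {"fingers":255,"tx":1.2,"ty":-16,"tz":0,"turn":0.15},
  {"fingers":255,"tx":1.2,"ty":-16,"tz":0,"turn":0.15},
  {"fingers":255,"tx":1.2,"ty":-16,"tz":0,"turn":0.15},
  {"fingers":255,"tx":1.2,"ty":-16,"tz":0,"turn":0.15},
  {"fingers":255,"tx":1.2,"ty":-16,"tz":0,"turn":0.15},
  {"fingers":255,"tx":0,"ty":0,"tz":0,"turn":0},
])

```text
clock: 15.7
position: [0.4375, 0.0954, 0.0186]
tcp_rot: [0.985, 0.173, -0.001, 0.001]
contact_force: [-3.4, -3.5, -3.4]
finger_gap: 0.0195
```

```bash
python3 -c "
from h import *
feel(3)"
```

```text
t 15.7 tcp [0.4375 0.0954 0.0536] psi 0.3479 ring [0.5381 0.1319] Fx_t -4.3 Fy_t 2.1 Fz -3.4 Mz 0.14 T 0.37 gap 0.0195
t 15.75 tcp [0.4376 0.0952 0.0535] psi 0.3474 ring [0.5382 0.1316] Fx_t -4.7 Fy_t 3.2 Fz -4.6 Mz 0.16 T 0.49 gap 0.0199
t 15.8 tcp [0.4376 0.0952 0.0535] psi 0.3459 ring [0.5383 0.1314] Fx_t -3.6 Fy_t 1.3 Fz -4.4 Mz 0.22 T 0.36 gap 0.0193
```

Emit:
step_arm([
  {"fingers":255,"tx":0.7,"ty":16,"tz":0,"turn":-0.15},
  {"fingers":255,"tx":1.2,"ty":16,"tz":0,"turn":-0.15},
  {"fingers":255,"tx":1.2,"ty":16,"tz":0,"turn":-0.15},
  {"fingers":255,"tx":1.2,"ty":16,"tz":0,"turn":-0.15},
  {"fingers":255,"tx":1.2,"ty":16,"tz":0,"turn":-0.15},
  {"fingers":255,"tx":1.2,"ty":16,"tz":0,"turn":-0.15},
  {"fingers":255,"tx":1.2,"ty":16,"tz":0,"turn":-0.15},
  {"fingers":255,"tx":0,"ty":0,"tz":0,"turn":0},
])

```text
clock: 16.8
position: [0.5204, 0.0261, 0.0184]
tcp_rot: [0.768, 0.64, 0.0, -0.0]
contact_force: [-1.9, 0.9, -4.4]
finger_gap: 0.0198
```

```bash
python3 -c "
from h import *
feel(3)"
```

```text
t 16.8 tcp [0.5204 0.0261 0.0534] psi 1.39 ring [0.5397 0.1314] Fx_t 0.5 Fy_t -2.0 Fz -4.4 Mz 0.07 T -0.14 gap 0.0198
t 16.85 tcp [0.5198 0.0263 0.0534] psi 1.3886 ring [0.5392 0.1315] Fx_t 1.2 Fy_t -0.6 Fz -4.8 Mz 0.01 T -0.05 gap 0.0193
t 16.9 tcp [0.5198 0.0263 0.0535] psi 1.3887 ring [0.5392 0.1315] Fx_t 1.5 Fy_t -0.5 Fz -4.3 Mz 0.03 T -0.03 gap 0.0199
```

Slipping back freely (T≈-0.05).

Emit:
step_arm([
  {"fingers":255,"tx":1.2,"ty":16,"tz":0,"turn":-0.15},
  {"fingers":255,"tx":1.2,"ty":16,"tz":0,"turn":-0.15},
  {"fingers":255,"tx":1.2,"ty":16,"tz":0,"turn":-0.15},
  {"fingers":255,"tx":1.2,"ty":16,"tz":0,"turn":-0.15},
  {"fingers":255,"tx":1.2,"ty":16,"tz":0,"turn":-0.15},
  {"fingers":255,"tx":1.2,"ty":16,"tz":0,"turn":-0.15},
  {"fingers":255,"tx":1.2,"ty":16,"tz":0,"turn":-0.15},
  {"fingers":255,"tx":0,"ty":0,"tz":0,"turn":0},
])

```text
clock: 17.9
position: [0.6211, 0.0632, 0.0187]
tcp_rot: [0.344, 0.939, 0.0, 0.0]
contact_force: [-0.4, -0.7, -3.7]
finger_gap: 0.0193
```

```bash
python3 -c "
from h import *
feel(4)"
```

```text
t 17.9 tcp [0.6211 0.0632 0.0537] psi 2.4394 ring [0.5394 0.1323] Fx_t -0.1 Fy_t -0.8 Fz -3.7 Mz 0.01 T -0.08 gap 0.0193
t 17.95 tcp [0.6206 0.0627 0.0536] psi 2.4383 ring [0.539  0.1319] Fx_t 1.1 Fy_t -0.4 Fz -4.1 Mz -0.09 T -0.14 gap 0.0198
t 18.0 tcp [0.6205 0.0625 0.0537] psi 2.4379 ring [0.5389 0.1318] Fx_t -0.1 Fy_t 0.3 Fz -4.0 Mz -0.10 T -0.07 gap 0.0201
t 18.05 tcp [0.6205 0.0625 0.0538] psi 2.438 ring [0.5389 0.1317] Fx_t 0.4 Fy_t 0.8 Fz -4.0 Mz -0.17 T -0.08 gap 0.0196
```

Emit:
step_arm([
  {"fingers":255,"tx":0.2,"ty":-6.4,"tz":0,"turn":0.06},
  {"fingers":255,"tx":0.2,"ty":-6.4,"tz":0,"turn":0.06},
  {"fingers":255,"tx":0.2,"ty":-6.4,"tz":0,"turn":0.06},
  {"fingers":255,"tx":0,"ty":0,"tz":0,"turn":0},
])

```text
clock: 18.55
position: [0.6068, 0.0493, 0.0191]
tcp_rot: [0.427, 0.904, 0.001, 0.0]
contact_force: [0.6, 2.6, -4.4]
finger_gap: 0.0194
```

```bash
python3 -c "
from h import *
feel(4)"
```

```text
t 18.55 tcp [0.6068 0.0493 0.0541] psi 2.2585 ring [0.5389 0.132 ] Fx_t 1.6 Fy_t 2.1 Fz -4.4 Mz -0.12 T 0.11 gap 0.0194
t 18.6 tcp [0.6069 0.0494 0.054 ] psi 2.2596 ring [0.5389 0.132 ] Fx_t 1.9 Fy_t 1.7 Fz -4.6 Mz -0.15 T 0.03 gap 0.0197
t 18.65 tcp [0.607  0.0494 0.0539] psi 2.2602 ring [0.5389 0.132 ] Fx_t 2.0 Fy_t 1.9 Fz -4.0 Mz -0.07 T 0.13 gap 0.0197
t 18.7 tcp [0.607  0.0495 0.0539] psi 2.2605 ring [0.5389 0.132 ] Fx_t 1.6 Fy_t 0.9 Fz -4.8 Mz -0.07 T 0.03 gap 0.0199
```

Emit:
step_arm([
  {"fingers":255,"tx":0.2,"ty":-6.4,"tz":0,"turn":0.06},
  {"fingers":255,"tx":0.2,"ty":-6.4,"tz":0,"turn":0.06},
  {"fingers":255,"tx":0.2,"ty":-6.4,"tz":0,"turn":0.06},
  {"fingers":255,"tx":0,"ty":0,"tz":0,"turn":0},
])

```text
clock: 19.2
position: [0.5917, 0.0389, 0.019]
tcp_rot: [0.506, 0.863, 0.001, 0.0]
contact_force: [1.2, 4.6, -4.4]
finger_gap: 0.0199
```

```bash
python3 -c "
from h import *
feel(4)"
```

```text
t 19.2 tcp [0.5917 0.0389 0.054 ] psi 2.0813 ring [0.5394 0.1323] Fx_t 3.5 Fy_t 3.3 Fz -4.4 Mz 0.09 T 0.44 gap 0.0199
t 19.25 tcp [0.5917 0.0389 0.0539] psi 2.0819 ring [0.5394 0.1323] Fx_t 4.2 Fy_t 4.1 Fz -4.4 Mz 0.14 T 0.58 gap 0.0198
t 19.3 tcp [0.5917 0.0389 0.0539] psi 2.0819 ring [0.5394 0.1323] Fx_t 3.5 Fy_t 2.0 Fz -3.8 Mz 0.07 T 0.29 gap 0.0198
t 19.35 tcp [0.5917 0.0389 0.0539] psi 2.0817 ring [0.5394 0.1322] Fx_t 3.2 Fy_t 3.9 Fz -4.3 Mz -0.01 T 0.42 gap 0.0198
```

Emit:
step_arm([
  {"fingers":255,"tx":0.2,"ty":-6.4,"tz":0,"turn":0.06},
  {"fingers":255,"tx":0.2,"ty":-6.4,"tz":0,"turn":0.06},
  {"fingers":255,"tx":0,"ty":0,"tz":0,"turn":0},
])

```text
clock: 19.73
position: [0.5801, 0.0332, 0.0189]
tcp_rot: [0.556, 0.831, 0.0, 0.0]
contact_force: [1.6, 5.3, -4.5]
finger_gap: 0.0195
```

```bash
python3 -c "
from h import *
feel(5)"
```

```text
t 19.73 tcp [0.5801 0.0332 0.0539] psi 1.9616 ring [0.5393 0.1321] Fx_t 4.3 Fy_t 3.5 Fz -4.5 Mz 0.09 T 0.47 gap 0.0195
t 19.77 tcp [0.5801 0.0332 0.0538] psi 1.9621 ring [0.5393 0.1321] Fx_t 3.3 Fy_t 3.5 Fz -3.7 Mz 0.04 T 0.42 gap 0.0197
t 19.82 tcp [0.5802 0.0332 0.0538] psi 1.9623 ring [0.5394 0.1321] Fx_t 3.8 Fy_t 3.8 Fz -4.5 Mz 0.10 T 0.50 gap 0.0196
t 19.88 tcp [0.5801 0.0332 0.0538] psi 1.9622 ring [0.5393 0.1321] Fx_t 3.9 Fy_t 2.9 Fz -3.9 Mz 0.05 T 0.37 gap 0.0196
t 19.93 tcp [0.5801 0.0332 0.0538] psi 1.962 ring [0.5393 0.1321] Fx_t 3.9 Fy_t 2.5 Fz -4.9 Mz 0.08 T 0.34 gap 0.0198
```

Emit:
step_arm([
  {"fingers":255,"tx":0.3,"ty":-7.5,"tz":0,"turn":0.07},
  {"fingers":255,"tx":0.2,"ty":-7.5,"tz":0,"turn":0.07},
  {"fingers":255,"tx":0,"ty":0,"tz":0,"turn":0},
])

```text
clock: 20.3
position: [0.5659, 0.0284, 0.0189]
tcp_rot: [0.613, 0.79, 0.001, 0.0]
contact_force: [2.0, 5.2, -4.0]
finger_gap: 0.0196
```

```bash
python3 -c "
from h import *
feel(5)"
```

```text
t 20.3 tcp [0.5659 0.0284 0.0539] psi 1.8218 ring [0.5393 0.132 ] Fx_t 4.5 Fy_t 3.2 Fz -4.0 Mz 0.04 T 0.38 gap 0.0196
t 20.35 tcp [0.5659 0.0284 0.0539] psi 1.8224 ring [0.5393 0.132 ] Fx_t 4.8 Fy_t 3.0 Fz -4.9 Mz 0.07 T 0.39 gap 0.0198
t 20.4 tcp [0.566  0.0284 0.0539] psi 1.8226 ring [0.5393 0.132 ] Fx_t 5.0 Fy_t 3.2 Fz -4.7 Mz 0.11 T 0.45 gap 0.0195
t 20.45 tcp [0.566  0.0284 0.0538] psi 1.8227 ring [0.5393 0.132 ] Fx_t 4.3 Fy_t 2.3 Fz -4.4 Mz 0.07 T 0.32 gap 0.0199
t 20.5 tcp [0.566  0.0284 0.0538] psi 1.8227 ring [0.5393 0.132 ] Fx_t 5.0 Fy_t 2.6 Fz -4.8 Mz 0.12 T 0.40 gap 0.0193
```

Emit:
step_arm([
  {"fingers":255,"tx":0.6,"ty":-7.5,"tz":0,"turn":0.07},
  {"fingers":255,"tx":0.5,"ty":-7.5,"tz":0,"turn":0.07},
  {"fingers":255,"tx":0,"ty":0,"tz":0,"turn":0},
])

```text
clock: 20.88
position: [0.5514, 0.0256, 0.019]
tcp_rot: [0.666, 0.746, 0.0, 0.001]
contact_force: [1.1, 2.5, -3.5]
finger_gap: 0.0197
```

```bash
python3 -c "
from h import *
feel(5)"
```

```text
t 20.88 tcp [0.5514 0.0256 0.054 ] psi 1.6831 ring [0.5394 0.1319] Fx_t 2.4 Fy_t 1.4 Fz -3.5 Mz 0.14 T 0.29 gap 0.0197
t 20.93 tcp [0.5514 0.0257 0.054 ] psi 1.6833 ring [0.5394 0.132 ] Fx_t 3.6 Fy_t 2.6 Fz -4.6 Mz 0.11 T 0.39 gap 0.0194
t 20.98 tcp [0.5514 0.0257 0.0539] psi 1.683 ring [0.5394 0.132 ] Fx_t 2.4 Fy_t 3.0 Fz -4.9 Mz 0.11 T 0.43 gap 0.0199
t 21.02 tcp [0.5513 0.0257 0.0538] psi 1.6826 ring [0.5393 0.132 ] Fx_t 1.7 Fy_t 2.5 Fz -4.3 Mz 0.14 T 0.41 gap 0.0196
t 21.07 tcp [0.5513 0.0257 0.0538] psi 1.6823 ring [0.5394 0.132 ] Fx_t 2.7 Fy_t 2.3 Fz -5.2 Mz 0.11 T 0.36 gap 0.0195
```

Emit:
step_arm([
  {"fingers":255,"tx":0.3,"ty":-7.5,"tz":0,"turn":0.07},
  {"fingers":255,"tx":0.2,"ty":-7.5,"tz":0,"turn":0.07},
  {"fingers":255,"tx":0,"ty":0,"tz":0,"turn":0},
])

```text
clock: 21.45
position: [0.5362, 0.025, 0.019]
tcp_rot: [0.717, 0.697, 0.0, 0.001]
contact_force: [2.5, 3.7, -4.6]
finger_gap: 0.0196
```

```bash
python3 -c "
from h import *
feel(5)"
```

```text
t 21.45 tcp [0.5362 0.025  0.054 ] psi 1.5423 ring [0.5392 0.1319] Fx_t 3.8 Fy_t 2.4 Fz -4.6 Mz 0.15 T 0.41 gap 0.0196
t 21.5 tcp [0.5362 0.025  0.054 ] psi 1.5427 ring [0.5392 0.1319] Fx_t 3.1 Fy_t 1.7 Fz -4.7 Mz 0.14 T 0.32 gap 0.0198
t 21.55 tcp [0.5362 0.025  0.0539] psi 1.5425 ring [0.5392 0.1319] Fx_t 1.9 Fy_t 2.8 Fz -5.1 Mz 0.08 T 0.38 gap 0.0198
t 21.6 tcp [0.5361 0.025  0.0538] psi 1.5422 ring [0.5392 0.1319] Fx_t 2.0 Fy_t 1.6 Fz -4.7 Mz 0.11 T 0.29 gap 0.0199
t 21.65 tcp [0.5361 0.025  0.0538] psi 1.542 ring [0.5392 0.1319] Fx_t 1.7 Fy_t 1.6 Fz -4.8 Mz 0.13 T 0.30 gap 0.0196
```

Emit:
step_arm([
  {"fingers":255,"tx":0.3,"ty":-7.5,"tz":0,"turn":0.07},
  {"fingers":255,"tx":0.2,"ty":-7.5,"tz":0,"turn":0.07},
  {"fingers":255,"tx":0,"ty":0,"tz":0,"turn":0},
])

```text
clock: 22.02
position: [0.5217, 0.0263, 0.0191]
tcp_rot: [0.764, 0.645, 0.001, 0.001]
contact_force: [3.6, 1.8, -4.3]
finger_gap: 0.0201
```

```bash
python3 -c "
from h import *
feel(5)"
```

```text
t 22.02 tcp [0.5217 0.0263 0.0541] psi 1.4026 ring [0.5396 0.1318] Fx_t 2.4 Fy_t 3.2 Fz -4.3 Mz 0.28 T 0.63 gap 0.0201
t 22.07 tcp [0.5217 0.0263 0.054 ] psi 1.403 ring [0.5396 0.1318] Fx_t 2.4 Fy_t 3.1 Fz -4.1 Mz 0.28 T 0.61 gap 0.0197
t 22.12 tcp [0.5216 0.0263 0.054 ] psi 1.4026 ring [0.5395 0.1318] Fx_t 2.1 Fy_t 3.2 Fz -5.2 Mz 0.26 T 0.60 gap 0.0196
t 22.18 tcp [0.5215 0.0264 0.0539] psi 1.4023 ring [0.5395 0.1319] Fx_t 1.7 Fy_t 4.3 Fz -5.2 Mz 0.22 T 0.68 gap 0.0198
t 22.23 tcp [0.5214 0.0264 0.0539] psi 1.402 ring [0.5394 0.1319] Fx_t 1.1 Fy_t 3.2 Fz -4.1 Mz 0.25 T 0.59 gap 0.0195
```

The screw has touched home: T has risen from 0.36 to 0.62. Small nips from here.

Emit:
step_arm([
  {"fingers":255,"tx":0.1,"ty":-5.3,"tz":0,"turn":0.05},
  {"fingers":255,"tx":0,"ty":0,"tz":0,"turn":0},
])

```text
clock: 22.48
position: [0.5163, 0.0274, 0.0189]
tcp_rot: [0.78, 0.626, 0.0, 0.001]
contact_force: [4.8, -0.0, -5.2]
finger_gap: 0.0198
```

```bash
python3 -c "
from h import *
feel(7)"
```

```text
t 22.48 tcp [0.5163 0.0274 0.0539] psi 1.3521 ring [0.5395 0.1318] Fx_t 1.0 Fy_t 4.7 Fz -5.2 Mz 0.27 T 0.77 gap 0.0198
t 22.52 tcp [0.5163 0.0274 0.0539] psi 1.3522 ring [0.5395 0.1318] Fx_t 0.4 Fy_t 4.0 Fz -4.7 Mz 0.23 T 0.67 gap 0.0196
t 22.57 tcp [0.5162 0.0274 0.0539] psi 1.352 ring [0.5394 0.1318] Fx_t 0.5 Fy_t 4.9 Fz -3.8 Mz 0.27 T 0.79 gap 0.0198
t 22.62 tcp [0.5161 0.0274 0.0539] psi 1.3518 ring [0.5394 0.1319] Fx_t 0.6 Fy_t 4.4 Fz -4.7 Mz 0.27 T 0.74 gap 0.0196
t 22.68 tcp [0.5161 0.0274 0.0538] psi 1.3515 ring [0.5394 0.1319] Fx_t 0.5 Fy_t 4.5 Fz -3.5 Mz 0.26 T 0.74 gap 0.0197
t 22.73 tcp [0.516  0.0275 0.0539] psi 1.3514 ring [0.5393 0.1319] Fx_t 1.1 Fy_t 5.3 Fz -4.5 Mz 0.25 T 0.82 gap 0.0197
t 22.77 tcp [0.516  0.0275 0.0538] psi 1.3513 ring [0.5393 0.1319] Fx_t 0.9 Fy_t 4.4 Fz -5.1 Mz 0.20 T 0.68 gap 0.0198
```

Emit:
step_arm([
  {"fingers":255,"tx":0.1,"ty":-2.9,"tz":0,"turn":0.027},
  {"fingers":255,"tx":0,"ty":0,"tz":0,"turn":0},
])

```text
clock: 23.02
position: [0.513, 0.0282, 0.0189]
tcp_rot: [0.789, 0.615, 0.0, 0.001]
contact_force: [4.8, -1.3, -3.8]
finger_gap: 0.0193
```

```bash
python3 -c "
from h import *
feel(7)"
```

```text
t 23.02 tcp [0.513  0.0282 0.0539] psi 1.3237 ring [0.5392 0.1319] Fx_t -0.1 Fy_t 5.0 Fz -3.8 Mz 0.17 T 0.71 gap 0.0193
t 23.07 tcp [0.5131 0.0282 0.0539] psi 1.3239 ring [0.5393 0.1319] Fx_t 0.7 Fy_t 5.2 Fz -5.2 Mz 0.20 T 0.75 gap 0.0197
t 23.12 tcp [0.5131 0.0282 0.0539] psi 1.3239 ring [0.5392 0.1319] Fx_t -0.6 Fy_t 5.3 Fz -4.2 Mz 0.17 T 0.74 gap 0.0196
t 23.18 tcp [0.5131 0.0281 0.0539] psi 1.3239 ring [0.5393 0.1319] Fx_t 0.6 Fy_t 5.7 Fz -4.7 Mz 0.21 T 0.82 gap 0.0198
t 23.23 tcp [0.5131 0.0282 0.0539] psi 1.324 ring [0.5392 0.1319] Fx_t 0.2 Fy_t 4.9 Fz -4.4 Mz 0.20 T 0.72 gap 0.0198
t 23.27 tcp [0.5131 0.0282 0.0539] psi 1.3239 ring [0.5392 0.1319] Fx_t 0.4 Fy_t 4.6 Fz -4.5 Mz 0.24 T 0.73 gap 0.02
t 23.32 tcp [0.5131 0.0282 0.0539] psi 1.324 ring [0.5392 0.1319] Fx_t -0.2 Fy_t 5.3 Fz -4.2 Mz 0.19 T 0.76 gap 0.0197
```

Emit:
step_arm([
  {"fingers":255,"tx":0,"ty":-2.2,"tz":0,"turn":0.02},
  {"fingers":255,"tx":0,"ty":0,"tz":0,"turn":0},
])

```text
clock: 23.58
position: [0.5111, 0.0287, 0.0189]
tcp_rot: [0.795, 0.607, 0.0, 0.001]
contact_force: [5.5, -1.7, -5.5]
finger_gap: 0.0197
```

```bash
python3 -c "
from h import *
feel(6)"
```

```text
t 23.57 tcp [0.5111 0.0287 0.0539] psi 1.304 ring [0.5393 0.1319] Fx_t -0.2 Fy_t 5.8 Fz -5.5 Mz 0.18 T 0.80 gap 0.0197
t 23.62 tcp [0.5111 0.0287 0.0539] psi 1.304 ring [0.5393 0.1319] Fx_t 0.1 Fy_t 4.5 Fz -5.4 Mz 0.24 T 0.72 gap 0.0201
t 23.68 tcp [0.5111 0.0287 0.0539] psi 1.304 ring [0.5393 0.1319] Fx_t 1.0 Fy_t 5.7 Fz -4.0 Mz 0.17 T 0.78 gap 0.0198
t 23.73 tcp [0.5111 0.0286 0.0539] psi 1.3041 ring [0.5393 0.1319] Fx_t 0.4 Fy_t 5.6 Fz -5.1 Mz 0.30 T 0.90 gap 0.0195
t 23.77 tcp [0.5111 0.0286 0.0539] psi 1.304 ring [0.5393 0.1319] Fx_t 1.2 Fy_t 5.3 Fz -3.7 Mz 0.29 T 0.85 gap 0.0193
t 23.82 tcp [0.5111 0.0287 0.0539] psi 1.3041 ring [0.5393 0.1319] Fx_t 1.0 Fy_t 5.2 Fz -4.2 Mz 0.29 T 0.85 gap 0.0195
```

T averages about 0.82 N m, so I stop driving. Now I ease back about 10° and lift.

Emit:
step_arm([
  {"fingers":255,"tx":0.2,"ty":6.4,"tz":0,"turn":-0.06},
  {"fingers":255,"tx":0.2,"ty":6.4,"tz":0,"turn":-0.06},
  {"fingers":255,"tx":0.2,"ty":6.4,"tz":0,"turn":-0.06},
  {"fingers":255,"tx":0,"ty":0,"tz":0,"turn":0},
])

```text
clock: 24.32
position: [0.5284, 0.0256, 0.0184]
tcp_rot: [0.738, 0.675, -0.001, -0.001]
contact_force: [2.7, -1.6, -4.5]
finger_gap: 0.0192
```

```bash
python3 -c "
from h import *
feel(4)"
```

```text
t 24.32 tcp [0.5284 0.0256 0.0534] psi 1.4822 ring [0.5379 0.1322] Fx_t -1.3 Fy_t 2.9 Fz -4.5 Mz -0.14 T 0.17 gap 0.0192
t 24.38 tcp [0.5284 0.0256 0.0535] psi 1.482 ring [0.5379 0.1322] Fx_t -0.3 Fy_t 3.0 Fz -3.4 Mz -0.13 T 0.19 gap 0.0198
t 24.43 tcp [0.5285 0.0256 0.0535] psi 1.4823 ring [0.5379 0.1322] Fx_t -1.5 Fy_t 3.4 Fz -4.0 Mz -0.15 T 0.22 gap 0.0199
t 24.48 tcp [0.5286 0.0256 0.0536] psi 1.4826 ring [0.538  0.1322] Fx_t -0.4 Fy_t 3.1 Fz -4.7 Mz -0.15 T 0.18 gap 0.0201
```

Emit:
step_arm([
  {"fingers":255,"tx":0,"ty":0.6,"tz":0,"turn":0},
  {"fingers":255,"tx":0,"ty":0,"tz":-2,"turn":0},
  {"fingers":255,"tx":0,"ty":0,"tz":-2,"turn":0},
  {"fingers":255,"tx":0,"ty":0,"tz":0,"turn":0},
])

```text
clock: 24.98
position: [0.5292, 0.0259, 0.0227]
tcp_rot: [0.737, 0.676, -0.0, -0.001]
contact_force: [1.2, -0.3, -5.2]
finger_gap: 0.0194
```

```bash
python3 -c "
from h import *
feel(2)"
```

```text
t 24.98 tcp [0.5292 0.0259 0.0577] psi 1.484 ring [0.5385 0.1325] Fx_t -0.2 Fy_t 1.2 Fz -5.2 Mz 0.06 T 0.19 gap 0.0194
t 25.02 tcp [0.5293 0.0259 0.0577] psi 1.4839 ring [0.5386 0.1325] Fx_t 0.4 Fy_t 1.5 Fz -4.6 Mz 0.11 T 0.27 gap 0.0199
```

Emit:
step_arm([
  {"fingers":255,"tx":0,"ty":0,"tz":-2,"turn":0},
  {"fingers":255,"tx":0,"ty":0,"tz":-3,"turn":0},
  {"fingers":255,"tx":0,"ty":0,"tz":-5,"turn":0},
  {"fingers":255,"tx":0,"ty":0,"tz":-8,"turn":0},
  {"fingers":255,"tx":0,"ty":0,"tz":-8,"turn":0},
  {"fingers":255,"tx":0,"ty":0,"tz":-4,"turn":0},
  {"fingers":255,"tx":0,"ty":0,"tz":0,"turn":0},
])

```text
clock: 25.9
position: [0.5302, 0.0256, 0.0532]
tcp_rot: [0.737, 0.676, 0.0, 0.0]
contact_force: [0.2, 0.7, -4.5]
finger_gap: 0.0196
```

```bash
python3 -c "
from h import *
feel(1)
plan([.526,-.202,.0865],1.385,6,255)"
```

```text
t 25.9 tcp [0.5302 0.0256 0.0882] psi 1.4838 ring [0.5395 0.1322] Fx_t 0.7 Fy_t 0.2 Fz -4.5 Mz 0.01 T 0.02 gap 0.0196
[{"fingers": 255, "tx": -37.9, "ty": 2.6, "tz": 0.3, "turn": 0.016}, {"fingers": 255, "tx": -37.8, "ty": 3.2, "tz": 0.3, "turn": 0.016}, {"fingers": 255, "tx": -37.7, "ty": 3.8, "tz": 0.3, "turn": 0.016}, {"fingers": 255, "tx": -37.7, "ty": 4.5, "tz": 0.3, "turn": 0.016}, {"fingers": 255, "tx": -37.6, "ty": 5.1, "tz": 0.3, "turn": 0.016}, {"fingers": 255, "tx": -37.5, "ty": 5.7, "tz": 0.3, "turn": 0.016}]
```

Emit:
step_arm([
  {"fingers":255,"tx":-38,"ty":2.6,"tz":0,"turn":0.016},
  {"fingers":255,"tx":-38,"ty":3.2,"tz":0,"turn":0.016},
  {"fingers":255,"tx":-38,"ty":3.8,"tz":0,"turn":0.016},
  {"fingers":255,"tx":-38,"ty":4.5,"tz":0,"turn":0.016},
  {"fingers":255,"tx":-38,"ty":5.1,"tz":0,"turn":0.016},
  {"fingers":255,"tx":-38,"ty":5.7,"tz":10,"turn":0.016},
  {"fingers":255,"tx":0,"ty":0,"tz":15,"turn":0},
  {"fingers":255,"tx":0,"ty":0,"tz":15,"turn":0},
])

```text
clock: 26.9
position: [0.5251, -0.2033, 0.0116]
tcp_rot: [0.769, 0.639, -0.0, -0.001]
contact_force: [-0.2, -0.5, -3.7]
finger_gap: 0.02
```

Emit:
step_arm([
  {"fingers":255,"tx":0,"ty":0,"tz":10,"turn":0},
  {"fingers":255,"tx":0,"ty":0,"tz":8,"turn":0},
  {"fingers":255,"tx":0,"ty":0,"tz":5,"turn":0},
  {"fingers":255,"tx":0,"ty":0,"tz":2,"turn":0},
  {"fingers":255,"tx":0,"ty":0,"tz":1,"turn":0},
  {"fingers":255,"tx":0,"ty":0,"tz":0,"turn":0},
])

```text
clock: 27.65
position: [0.5259, -0.2035, -0.0129]
tcp_rot: [0.769, 0.639, 0.0, 0.0]
contact_force: [-0.4, 1.7, 0.1]
finger_gap: 0.0197
```

```bash
python3 -c "
from h import *
feel(2); print(state()['torque'])
d=grab('scene');W=cloud(d);z=W[...,2];x=[.5275,-.2]
m=(np.hypot(W[...,0]-.546,W[...,1]+.097)<.03)&(z>.006);print(W[m].mean(0),np.median(W[m][:,2]))"
```

```text
t 27.65 tcp [ 0.5259 -0.2035  0.0221] psi 1.3874 ring [ 0.5454 -0.0983] Fx_t 1.6 Fy_t -0.8 Fz 0.1 Mz 0.07 T -0.02 gap 0.0197
t 27.7 tcp [ 0.5259 -0.2035  0.0221] psi 1.3876 ring [ 0.5454 -0.0983] Fx_t 2.1 Fy_t 0.1 Fz -0.9 Mz 0.04 T 0.05 gap 0.0195
[ 0.49088816 -0.04565784  0.03957332]
[ 0.54675513 -0.09760963  0.013937  ] 0.014476910330734283
```

Emit:
step_arm([
  {"fingers":255,"tx":0,"ty":0,"tz":1,"turn":0},
  {"fingers":255,"tx":0,"ty":0,"tz":0,"turn":0},
  {"fingers":150,"tx":0,"ty":0,"tz":0,"turn":0},
  {"fingers":100,"tx":0,"ty":0,"tz":0,"turn":0},
  {"fingers":100,"tx":0,"ty":0,"tz":0,"turn":0},
  {"fingers":100,"tx":0,"ty":0,"tz":0,"turn":0},
  {"fingers":100,"tx":0,"ty":0,"tz":0,"turn":0},
  {"fingers":100,"tx":0,"ty":0,"tz":0,"turn":0},
])

```text
clock: 28.75
position: [0.5258, -0.2038, -0.0142]
tcp_rot: [0.769, 0.64, -0.0, 0.0]
contact_force: [0.5, 0.4, 0.7]
finger_gap: 0.0572
```

Emit:
step_arm([
  {"fingers":100,"tx":0,"ty":0,"tz":-5,"turn":0},
  {"fingers":100,"tx":0,"ty":0,"tz":-15,"turn":0},
  {"fingers":100,"tx":0,"ty":0,"tz":-30,"turn":0},
  {"fingers":100,"tx":0,"ty":0,"tz":-40,"turn":0},
  {"fingers":100,"tx":-40,"ty":0,"tz":-40,"turn":0},
  {"fingers":100,"tx":-50,"ty":0,"tz":-20,"turn":0},
  {"fingers":100,"tx":-50,"ty":0,"tz":0,"turn":0},
  {"fingers":100,"tx":-40,"ty":0,"tz":0,"turn":0},
])

```text
clock: 29.75
position: [0.4929, -0.3829, 0.1378]
tcp_rot: [0.769, 0.639, 0.0, 0.001]
contact_force: [0.9, -0.4, 0.4]
finger_gap: 0.0572
```

```bash
python3 -c "
from h import *
d=grab('top');save(d,'end.png',(140,60,560,320),1.8);W=cloud(d);z=W[...,2]
print(pose()[0],state()['finger_gap'],state()['contact_force'])
s=(z>.009)&(z<.02)&(np.hypot(W[...,0]-.546,W[...,1]+.097)<.03);print(fitc(W[s][:,:2],.0238,[.546,-.097]),np.median(W[s][:,2]))
g=(z>.006)&(z<.03)&(np.hypot(W[...,0]-.525,W[...,1]+.21)<.06);print(np.median(W[g][:,2]))
r=(np.hypot(W[...,0]-.5385,W[...,1]-.1318)<.012)&(z>.034);print('head',W[r].mean(0),np.median(W[r][:,2]))"
```

```text
[ 0.4919284  -0.38851815  0.17223659] 0.05690027507919977 [ 0.86114389 -3.31270004  0.37739698]
[ 0.54544942 -0.09926109] 0.01328309028283614
0.013280669097632813
head [0.53849522 0.13135938 0.03868399] 0.03873688745951476
```

View pics/end.png

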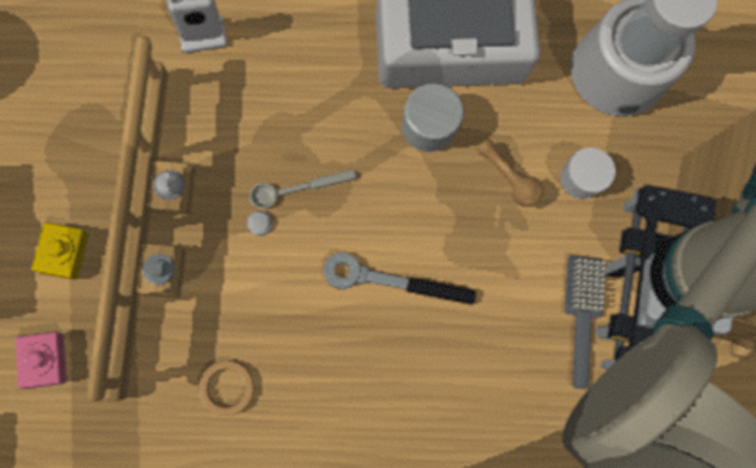

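The picture shows the spanner flat at (342,270) to (475,295), clear of the feet. The screw is down on its washer at (158,268), the bystanders are in place and the gripper is clear.

Emit:
step_arm([
  {"fingers":100,"tx":0,"ty":0,"tz":0,"turn":0},
  {"fingers":100,"tx":0,"ty":0,"tz":0,"turn":0},
])

```text
clock: 30.05
position: [0.4931, -0.3796, 0.1363]
tcp_rot: [0.769, 0.64, 0.0, -0.0]
contact_force: [0.9, 0.2, -0.8]
finger_gap: 0.0572
```

```bash
python3 -c "
from h import *
print(state()['contact_force']); print(workorder.sign_off())"
```

```text
[ 0.89726559  0.24886086 -0.81764047]
the job is handed in; nothing more can be done
None
```

The loose screw is home on its washer and nipped up to about 0.8 N m. The spanner is off it and lying flat on the table, well clear of the rail's feet. I handed the job in at 30 s.

- **Tightening:** It took two driving strokes with one slip-back between them. The drag was steady at about 0.4 N m, then rose once the head touched. I stopped at a mean reading of 0.82 N m over six readings of 0.72–0.90.
- **Uncertainty in the torque:** One small nip of about 0.03 rad near the end showed no rise in torque. By angle I estimate the screw ended about 0.16–0.18 rad past first touch, against 0.14 nominal for 0.8 N m and 0.3 for crushing.
- **Last checks:** The screw head reads about 2 mm lower than at the start. The spanner's head and grip both read 13–14 mm high, so it lies flat. In the last picture the other things look where they were, and the gripper touches nothing.
- **What disagreed:** The reported tool height read about 35 mm low. The first two grasps therefore closed above the spanner without touching it. I corrected the height from the camera depth and a light touch on the table (27 N at that reading).

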